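# Open the quick-release vise

### The job

The wooden bead gauge block is clamped in the quick-release vise: free it by pressing down the release lever in the pocket of the sliding jaw and, with the lever kept down, pushing that jaw back along its toothed bar, away from the block, until it is fully open against its end stop. Then take the fingers away so that the lever springs up again. Only touch, press and push: pick nothing up, and leave the gauge block standing where it is on the vise and everything else on the table as it is.

Things in the scene. Friction and masses are not known exactly. Their poses are not given: they have to be found in the camera images.
- vise: Grey cast vise, 272 x 96 mm, on a plywood board 360 x 240 x 12 mm fixed to the table. Origin: centre of the board's underside. +x (the board's long side) is the way the sliding jaw opens, z up; vise centre line at y = +45 mm. Fixed jaw's face at x = -90 mm, its top 78 mm up. The sliding jaw runs on two ways (tops 34 mm up), a toothed bar between them; low end stop (42 mm up) at x = +133 mm.
- jaw (a joint): Travel of the sliding jaw along the vise's +x, in m: 0 = closed on the gauge block (the start), 0.090 = fully open on the end stop. The ratchet lets it not open, however hard it is pushed, unless the release lever is down; then it slides with about 3 N of friction and stays where left. If the lever comes up on the way, the jaw locks within one 5 mm tooth; press again to go on.
- release (a joint): Angle of the release lever on the sliding jaw, in rad: 0 = up (jaw locked), grows as the pad is pressed down; from 0.16 the pawl is clear of the teeth, 0.32 = fully down on a firm stop. A spring lifts it again. At the middle of the pad: about 3 N to start it, 6 N fully down, 10 mm of travel (6 mm frees the pawl).
- release_pad (a point): Middle of the top of the release lever's ribbed steel pad, 42 mm along the vise x 44 mm across, 57 mm above the table when up, its rear end tilted up 0.15 rad. Moves with lever and jaw. It lies in a 50 mm long pocket of the sliding jaw: 25 mm from this point towards the block is the back of the jaw head (78 mm up), 25 mm the other way the thumb rest. Both sides are open (low cheeks 47 mm up).
- thumb_rest (a point): Middle of the top edge of the thumb rest's face that looks to the pad. The thumb rest is the upright cross plate at the back of the sliding jaw (76 mm across, 10 mm thick, top 80 mm above the table), 25 mm from the middle of the pad in the vise's +x direction and 23 mm higher. A fingertip that holds the pad down can push against this face to move the jaw in +x. Moves with the jaw.
- gauge_block: Wooden bead gauge block, loose, with sizing holes in its top: 40 mm (between the jaws) x 66 x 52 mm high, 0.1 kg. It stands on the vise's ways, between the fixed and the sliding jaw. Origin: centre of its underside.
- pliers: Steel crimping pliers, 140 mm long and 11 mm high, lying loose on the work board beside the vise; bystander. Origin: on its underside near mid-length.
- votive_dish: Small glass dish, 62 mm wide and 45 mm high, loose on the work board beside the vise; bystander. Origin: centre of its underside.
- bead_tray: Orange bead tray with compartments, 190 x 270 x 22 mm, loose on the table; bystander. Origin: centre of its underside.
- stoneware_jar: Lidded stoneware jar, 92 mm wide and 114 mm high, loose on the table; bystander. Origin: centre of its underside.
- mug: Blue camping mug, 82 mm wide and 82 mm high, loose on the table; bystander. Origin: centre of its underside.
- spool: Wooden spool, 60 mm wide and 50 mm high, standing loose on the table; bystander. Origin: centre of its underside.

How it is judged:
By the outcome, as a careful person would: the job done as asked, in the order asked, and still so for the second after the job is handed in, with the robot touching nothing.
It also fails if it takes over 34 s, if anything falls off the work surface, if the arm or the gripper's body presses on something with over 40 N, if the wrist force passes 120 N, or if a joint passes its speed limit or range.

### The arm

A 7-joint arm with a two-finger parallel gripper is mounted at the origin on the work surface. World frame = base frame: x ahead of the robot, y to its left, z up, the work surface at z = 0. Lengths are in m, angles in rad, forces in N, time in s.
With the tool pointing down it reaches from about 0.425 to 1.025 m from the base axis. Payload 9.4 kg.
Tool frame: the origin (TCP) lies midway between the tips of the shut fingers; the grasp point (between the pads) lies 19 mm behind it; x points along the fingers, z is the direction in which the jaws open and shut, and the axes are right-handed (so a half turn about x gives the same grasp; the last joint's range is limited). The gripper opens to 85 mm and grips with 20 to 120 N. Pads are 22 mm wide; open, the fingers measure 114 mm over their backs; the gripper's body (76 mm by 85 mm) begins 54 mm behind the grasp point. The pads swing forward as they close: fully open they stand 13 mm farther back than shut.
Start: joints at [-1.389, 0.599, -0.003, 1.599, 0.002, 0.943, -0.08], TCP at [0.186, 0.701, 0.231] pointing down, gripper open.
Joint ranges: [-2.57, 2.57], [-0.35, 1.97], [-1.29, 1.29], [0.11, 2.56], [-1.05, 4.19], [0.11, 1.86], [-2.63, 2.63]. Speed limits (rad/s): [2.22, 2.22, 3.01, 3.01, 3.14, 3.14, 3.14].

### API

Orientations are given as a unit quaternion [x, y, z, w].
In Python, from workcell import sense, get_image, get_calibration, hand_in gives the robot as it stands. The module is installed in compiled form; this text tells all that it offers.
- The arm moves only by the tool arm_command, never from a script. Its arguments are lists of equal length, an entry for each row: "gripper": the finger opening in m, from 0 to 0.0854; "offset": the shift along the world's x, y, z in m, a list of three; "delta_rot": the turn, a rotation vector about the world's x, y, z in degrees, a list of three. In form: {"gripper": [gripper, ...], "offset": [[dx, dy, dz], ...], "delta_rot": [[ax, ay, az], ...]}. A call has 1 to 8 rows; each row shifts and turns the commanded pose from where the row before left it; what a row does not reach is not made up. A row lasts 1/10 s, in which the tool goes at most 50 mm and 8.59 degrees, less where a joint would pass 70% of its speed; a pose out of reach is approached as far as the arm can. A call with a gripper value outside its range is refused whole. The fingers move at their own pace and stop on an object; "newtons" is the grip in N (left out, the last holds). Time passes only in rows, so rows that do not move let the fingers close. It gives the time, the measured TCP pose, the force and the opening at its end, in the units of the state.
- sense(): the state, without advancing time (a new reading comes with each control period).
- get_image(name): name is "side" or "top"; returns (picture, depth): 420x560x3 uint8, blue, green, red; 420x560 float32, m along the optical axis (not along the pixel's ray), 0 where there is no reading.
- get_calibration(name): a dict with "camera_matrix" (3x3 intrinsics, pixels), "dist" ([k1, k2, p1, p2, k3] as OpenCV has them; the pictures are not rectified), "R" (3x3) and "t" (3): a world point X has camera coordinates R X + t. Camera axes: x right, y down, z forward; pixel columns grow to the right and rows downward; lengths in m; the calibration is good to about 2 mm. A picture is of the moment at which its call begins. get_calibration takes no time and is no camera call.
- hand_in(): hands the job in, once; it reports no verdict.
The state is a dict: "time": time; "qpos": joint angles; "qd": joint speeds; "joint_efforts": joint torques, N m; "tool_pos": TCP position; "orientation": TCP orientation; "force": force on the tool from outside, world axes, zero at the start; "ft_torque": the same for the moment, N m; "grip_width": finger opening in m.
Only numpy, scipy, OpenCV 4.12 (cv2) and the standard library are available. Lean on these libraries where they do the work, as an engineer would, in place of code of your own. Each camera call takes 0.05 s, during which the arm holds its last target.

## Working session

There is one attempt and no reset: what is moved stays moved. The work goes in short steps, Python scripts to look and compute and a tool call to move; the robot and the scene stay as the last step left them, time stands still between calls to the robot, and variables do not carry over. Pictures are saved under pics/ and viewed, and the job is handed in when it is done.

Besides the shell and the picture viewer there is one more tool, called by a JSON object that holds its "op" and its "data", one argument or row to a line. arm_command: Moves the arm, as the interface text tells. Its arguments: {"type":"object","properties":{"gripper":{"type":"array","items":{"type":"number"}},"offset":{"type":"array","items":{"type":"array","items":{"type":"number"}}},"delta_rot":{"type":"array","items":{"type":"array","items":{"type":"number"}}},"newtons":{"type":"number"}},"required":["gripper","offset","delta_rot"]}

```bash
mkdir -p pics; python3 - <<'E'
from workcell import *
import cv2,numpy as np
for n in("side","top"):
    p,d=get_image(n);cv2.imwrite(f"pics/{n}0.png",p);np.save(f"{n}0.npy",d)
    c=get_calibration(n);print(n,c, -np.array(c["R"]).T@np.array(c["t"]))
print(sense())
E
```

```text
side {'camera_matrix': array([[404.47434034,   0.        , 271.557486  ],
       [  0.        , 404.47434034, 210.64555374],
       [  0.        ,   0.        ,   1.        ]]), 'dist': array([-0.01995866,  0.        ,  0.        ,  0.        ,  0.        ]), 'R': array([[ 0.83893883, -0.5441569 , -0.00865497],
       [-0.26818694, -0.39952698, -0.87661506],
       [ 0.47355824,  0.73774756, -0.48111447]]), 't': array([-0.4075202,  0.2630504,  0.7737473])} [ 0.04601679 -0.68748938  0.59932788]
top {'camera_matrix': array([[491.11154454,   0.        , 274.2675272 ],
       [  0.        , 491.11154454, 214.68574514],
       [  0.        ,   0.        ,   1.        ]]), 'dist': array([-0.10018376,  0.        ,  0.        ,  0.        ,  0.        ]), 'R': array([[ 0.01780661, -0.99970805, -0.01633185],
       [-0.99489615, -0.01609357, -0.09961249],
       [ 0.09932057,  0.01802226, -0.99489227]]), 't': array([0.07196509, 0.53555116, 1.38198189])} [0.3942771  0.05565658 1.429446  ]
{'time': 0.1, 'qpos': array([-1.38869953,  0.60006604, -0.00256039,  1.60006912,  0.00176481,
        0.94289606, -0.07976786]), 'qd': array([ 2.24917002e-04, -1.12964295e-03,  4.54803104e-05, -2.39857749e-03,
       -7.58903733e-04, -9.55701332e-04, -8.38572936e-04]), 'joint_efforts': array([ 6.26765803e-03, -7.77993107e+01,  1.57031581e+00, -2.58626676e+01,
        1.26440529e-02,  5.42899055e-03,  1.58297473e-05]), 'tool_pos': array([0.18542316, 0.7004392 , 0.23048107]), 'orientation': array([-0.43166029,  0.56070135,  0.43098867,  0.55993942]), 'force': array([ 0.55950508, -0.3136915 , -0.68157043]), 'ft_torque': array([-0.00026945, -0.04153448, -0.00385196]), 'grip_width': 0.08549111134840444}
```

View pics/side0.png

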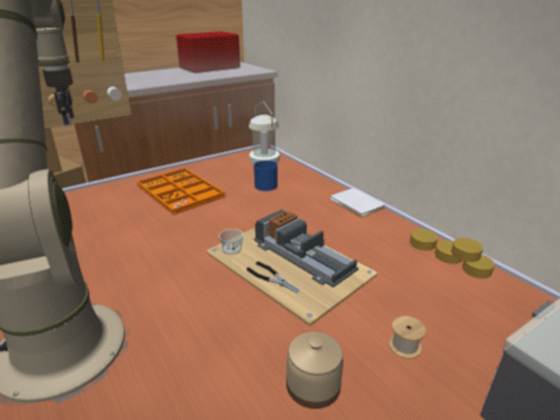

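View pics/top0.png

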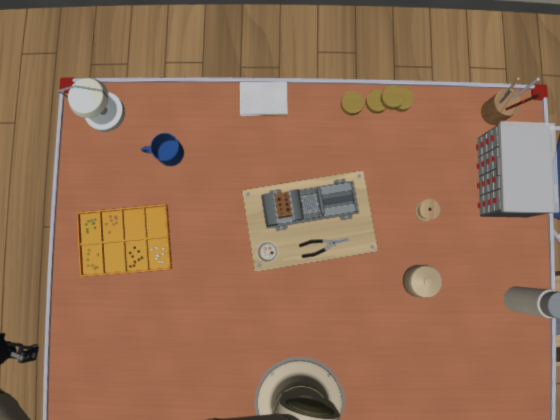

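The side view shows the vise around (300,245). In the top view the board spans (243–376, 172–270), with the block at (285,204) and the pad near (311,204). The vise's +x points to the right in the image, roughly world -y. I'll zoom in and measure.

```bash
cat > h.py <<'E'
import numpy as np,cv2
from workcell import *
def ray(n,uv,z):
    c=get_calibration(n);K,D,R,t=[np.array(c[k]) for k in("camera_matrix","dist","R","t")]
    p=cv2.undistortPoints(np.array(uv,float).reshape(-1,1,2),K,D).reshape(-1,2)
    d=np.c_[p,np.ones(len(p))]@R; o=-R.T@t
    s=(z-o[2])/d[:,2]; return o+d*s[:,None]
def proj(n,X):
    c=get_calibration(n);K,D,R,t=[np.array(c[k]) for k in("camera_matrix","dist","R","t")]
    return cv2.projectPoints(np.array(X,float).reshape(-1,1,3),cv2.Rodrigues(R)[0],t,K,D)[0].reshape(-1,2)
E
python3 - <<'E'
from h import *
p=cv2.imread("pics/top0.png");hsv=cv2.cvtColor(p,cv2.COLOR_BGR2HSV)
print(hsv[260,300],hsv[300,300],hsv[240,290])
c=p[165:275,235:385];cv2.imwrite("pics/topz.png",cv2.resize(c,None,fx=5,fy=5,interpolation=cv2.INTER_CUBIC))
s=cv2.imread("pics/side0.png")[200:320,200:380];cv2.imwrite("pics/sidez.png",cv2.resize(s,None,fx=4.4,fy=4.4,interpolation=cv2.INTER_CUBIC))
E
```

```text
[ 20  78 169] [ 10 130 161] [ 19  78 177]
```

View pics/topz.png

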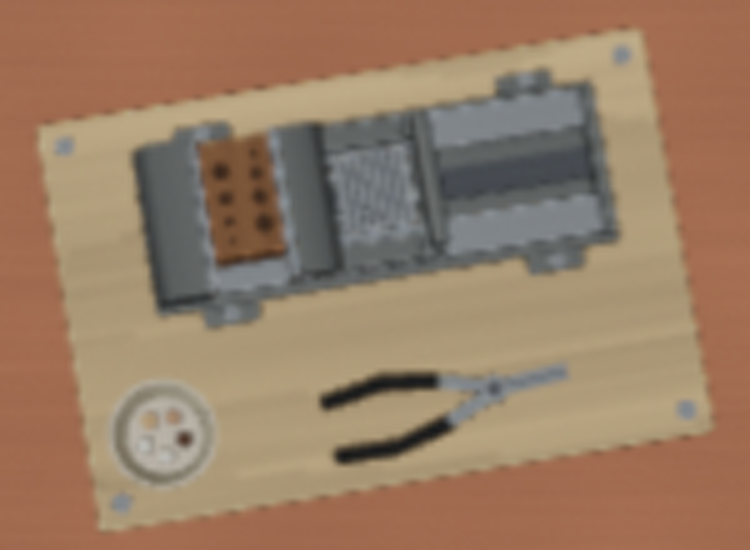

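View pics/sidez.png

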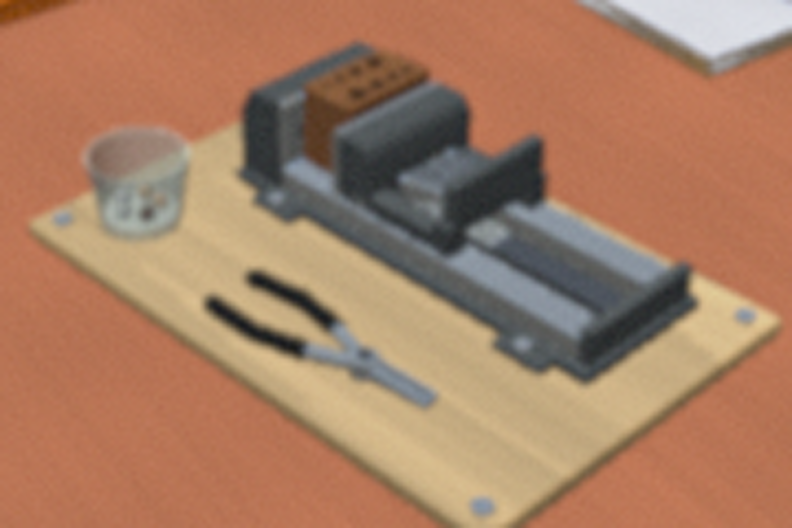

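In the top zoom, the board corners are (40,127), (640,30), (712,430) and (102,530), and the pad centre is about (378,192). The side zoom shows the pad between the jaw head and the thumb rest, with the pad open at both sides.

```bash
python3 - <<'E'
from h import *
p=cv2.imread("pics/top0.png");hsv=cv2.cvtColor(p,cv2.COLOR_BGR2HSV)
z=lambda a:(np.array(a)+.5)/5-.5+[235,165]
q=ray("top",z([(40,127),(640,30),(712,430),(102,530)]),.012)
print(q.round(4)); print([np.linalg.norm(q[i]-q[(i+1)%4]) for i in range(4)])
m=cv2.inRange(hsv[165:275,235:385],(14,40,120),(28,120,255)).astype(np.uint8)
m=cv2.morphologyEx(m,cv2.MORPH_CLOSE,np.ones((3,3)))
cs=max(cv2.findContours(m,0,2)[0],key=cv2.contourArea)
w=ray("top",(cs.reshape(-1,2)+[235,165]),.012)[:,:2]
print("rect",r:=cv2.minAreaRect((w*1000).astype(np.float32)))
c=q.mean(0)[:2]
ex=(q[1]-q[0]+q[2]-q[3])[:2];ex/=np.linalg.norm(ex);ey=np.array([-ex[1],ex[0]])
print("c",c,"ex",ex,np.degrees(np.arctan2(ex[1],ex[0])))
def v(X): return (np.array(X)[:,:2]-c)@np.c_[ex,ey]
print("pad top",a:=ray("top",z([(378,192)]),.057),v(a))
print("rest",a:=ray("top",z([(417,112),(436,252)]),.08),v(a))   # approx front top edge
print("head", v(ray("top",z([(323,125),(335,272)]),.078)))
print("block", v(ray("top",z([(198,143),(265,135),(287,255),(218,265)]),.086)))
# side view
y=lambda a:(np.array(a)+.5)/4.4-.5+[200,200]
print("side corners",v(ray("side",y([(33,225),(778,322)]),.012)))
print("side rest top ends",v(ray("side",y([(445,185),(540,140)]),.08)))
print("side block top", v(ray("side",y([(305,82),(360,112),(428,75),(372,52)]),.086)))
# depth around pad
d=np.load("top0.npy");cc=get_calibration("top")
E
```

```text
[[ 0.6067  0.1751  0.012 ]
 [ 0.6698 -0.1752  0.012 ]
 [ 0.4365 -0.2168  0.012 ]
 [ 0.3734  0.1338  0.012 ]]
[np.float64(0.3559757475148056), np.float64(0.23699120474993998), np.float64(0.35630363460165576), np.float64(0.2369650301066004)]
rect ((521.812744140625, -20.3504638671875), (240.23855590820312, 361.4131164550781), 10.40190315246582)
c [ 0.52160228 -0.02077723] ex [ 0.17710819 -0.98419139] -79.79863505060554
pad top [[ 0.56596647 -0.02000457  0.057     ]] [[0.00709681 0.0437997 ]]
rest [[ 0.60820023 -0.03994875  0.08      ]
 [ 0.5302435  -0.05109838  0.08      ]] [[0.03420564 0.08183352]
 [0.03137224 0.00313448]]
head [[-0.01839793  0.08334507]
 [-0.02537418  0.00135375]]
block [[-0.08864179  0.08344217]
 [-0.05139943  0.08185969]
 [-0.05028246  0.01418521]
 [-0.08859306  0.01484574]]
side corners [[-0.17112807 -0.12263578]
 [ 0.18126217  0.11169788]]
side rest top ends [[0.03620832 0.00388683]
 [0.0415389  0.07487254]]
side block top [[-0.08852691  0.01814478]
 [-0.04213006  0.01732868]
 [-0.04467297  0.07529781]
 [-0.08710842  0.07139235]]
```

```bash
python3 - <<'E'
from h import *
from scipy.spatial.transform import Rotation as R
s=sense();M=R.from_quat(s["orientation"]).as_matrix();print(M.round(4))
ex=np.array([.1771,-.9842,0]);ey=np.array([.9842,.1771,0])
for sg in(1,-1):
    T=np.c_[[0,0,-1],np.cross(sg*ey,[0,0,-1]),sg*ey]
    print(sg,np.degrees(R.from_matrix(T@M.T).as_rotvec()))
c=np.array([.5216,-.0208]);
for x in (.0065,.0165): print(x,c+ex[:2]*x+ey[:2]*.045)
E
```

```text
[[-3.000e-04 -9.667e-01  2.558e-01]
 [-1.400e-03  2.558e-01  9.667e-01]
 [-1.000e+00 -1.000e-04 -1.400e-03]]
1 [ 6.30168922e-02 -5.98098686e-02 -6.49760219e+01]
-1 [6.74209477e-02 7.10360798e-02 1.15023944e+02]
0.0065 [ 0.56704015 -0.0192278 ]
0.0165 [ 0.56881115 -0.0290698 ]
```

{"op": "arm_command", "data": {
  "gripper": [0, 0, 0, 0, 0, 0, 0, 0],
  "offset": [
    [0.016, -0.03, 0],
    [0.016, -0.03, 0],
    [0.016, -0.03, 0],
    [0.016, -0.03, 0],
    [0.016, -0.03, 0],
    [0.016, -0.03, 0],
    [0.016, -0.03, 0],
    [0.016, -0.03, 0]
  ],
  "delta_rot": [
    [0, 0, -2.7],
    [0, 0, -2.7],
    [0, 0, -2.7],
    [0, 0, -2.7],
    [0, 0, -2.7],
    [0, 0, -2.7],
    [0, 0, -2.7],
    [0, 0, -2.7]
  ]
}}

```text
time: 0.9
tool_pos: [0.3139, 0.4594, 0.2311]
orientation: [-0.318, 0.632, 0.318, 0.631]
force: [-0.0, -0.2, 0.3]
grip_width: -0.0001
```

{"op": "arm_command", "data": {
  "gripper": [0, 0, 0, 0, 0, 0, 0, 0],
  "offset": [
    [0.016, -0.03, 0],
    [0.016, -0.03, 0],
    [0.016, -0.03, 0],
    [0.016, -0.03, 0],
    [0.016, -0.03, 0],
    [0.016, -0.03, 0],
    [0.016, -0.03, 0],
    [0.016, -0.03, 0]
  ],
  "delta_rot": [
    [0, 0, -2.7],
    [0, 0, -2.7],
    [0, 0, -2.7],
    [0, 0, -2.7],
    [0, 0, -2.7],
    [0, 0, -2.7],
    [0, 0, -2.7],
    [0, 0, -2.7]
  ]
}}

```text
time: 1.7
tool_pos: [0.4419, 0.2195, 0.2312]
orientation: [-0.194, 0.68, 0.194, 0.68]
force: [0.5, 0.8, -0.2]
grip_width: 0.0
```

{"op": "arm_command", "data": {
  "gripper": [0, 0, 0, 0, 0, 0, 0, 0],
  "offset": [
    [0.016, -0.03, 0],
    [0.016, -0.03, 0],
    [0.016, -0.03, 0],
    [0.016, -0.03, 0],
    [0.016, -0.03, 0],
    [0.016, -0.03, 0],
    [0.016, -0.03, 0],
    [0.016, -0.03, 0]
  ],
  "delta_rot": [
    [0, 0, -2.7],
    [0, 0, -2.7],
    [0, 0, -2.7],
    [0, 0, -2.7],
    [0, 0, -2.7],
    [0, 0, -2.7],
    [0, 0, -2.7],
    [0, 0, -2.7]
  ]
}}

```text
time: 2.5
tool_pos: [0.5699, -0.0204, 0.2311]
orientation: [-0.063, 0.704, 0.063, 0.704]
force: [0.6, 0.5, 0.0]
grip_width: -0.0001
```

{"op": "arm_command", "data": {
  "gripper": [0, 0, 0, 0, 0],
  "offset": [
    [-0.0015, -0.0065, -0.03],
    [0, 0, -0.03],
    [0, 0, -0.04],
    [0, 0, -0.03],
    [0, 0, 0]
  ],
  "delta_rot": [
    [0, 0, 0],
    [0, 0, 0],
    [0, 0, 0],
    [0, 0, 0],
    [0, 0, 0]
  ]
}}

```text
time: 3.0
tool_pos: [0.5657, -0.0256, 0.0978]
orientation: [-0.064, 0.707, 0.064, 0.702]
force: [-1.5, -0.1, 0.2]
grip_width: -0.0001
```

```bash
python3 - <<'E'
from h import *
for n in("side","top"):
    p,d=get_image(n);cv2.imwrite(f"pics/{n}1.png",p)
    a=cv2.imread(f"pics/{n}1.png")
    c=p[190:310,210:360] if n=="side" else p[165:275,235:385]
    cv2.imwrite(f"pics/{n}1z.png",cv2.resize(c,None,fx=5,fy=5,interpolation=cv2.INTER_CUBIC))
s=sense();print(s["tool_pos"],s["force"],s["time"])
print((proj("side",[s["tool_pos"]])-[210,190])*5)
E
```

```text
[ 0.56789776 -0.02590501  0.10135654] [ 0.33180963 -0.30946143  0.2765786 ] 3.1
[[478.15092717 170.11726714]]
```

View pics/side1z.png

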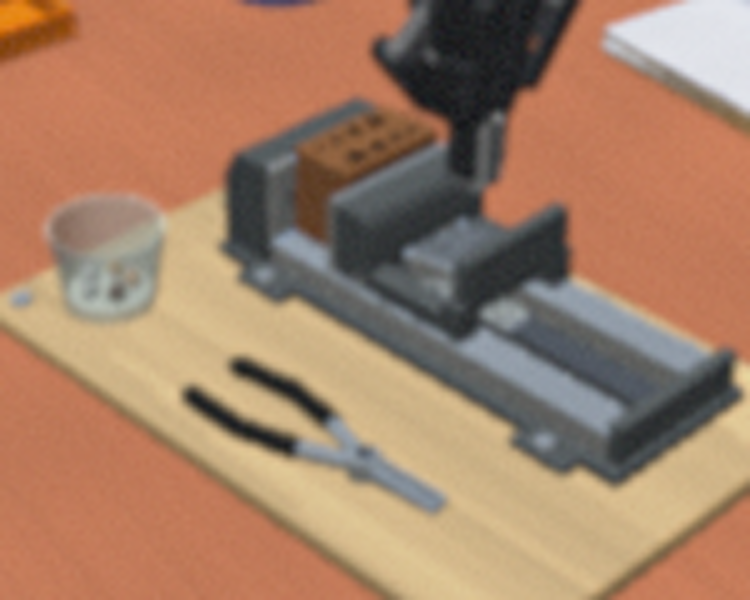

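View pics/top1z.png

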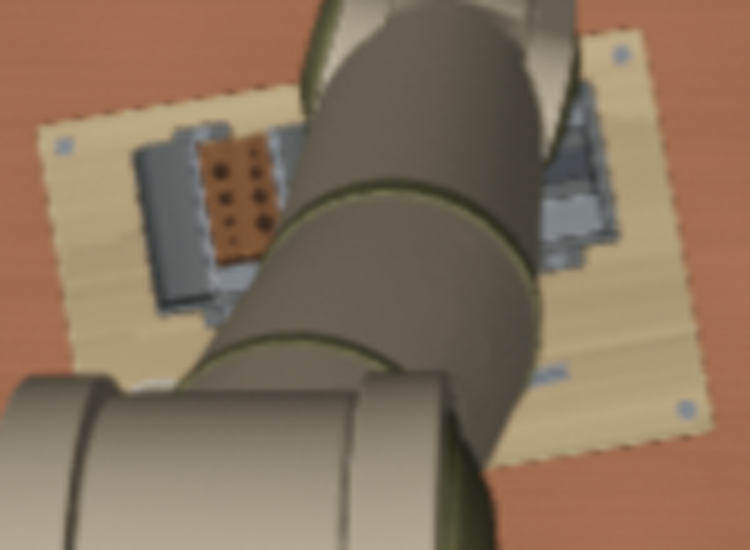

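The side zoom shows the closed fingertip at about (475,175), above the pocket between the head and the thumb rest. This matches the projected TCP at (478,170). The arm hides the pocket in the top view. I'll descend now.

{"op": "arm_command", "data": {
  "gripper": [0, 0, 0, 0],
  "offset": [
    [0, 0, -0.015],
    [0, 0, -0.015],
    [0, 0, -0.006],
    [0, 0, 0]
  ],
  "delta_rot": [
    [0, 0, 0],
    [0, 0, 0],
    [0, 0, 0],
    [0, 0, 0]
  ]
}}

```text
time: 3.5
tool_pos: [0.5685, -0.0256, 0.0661]
orientation: [-0.064, 0.704, 0.064, 0.704]
force: [0.9, 0.0, 0.3]
grip_width: 0.0001
```

{"op": "arm_command", "data": {
  "gripper": [0, 0, 0],
  "offset": [
    [0, 0, -0.004],
    [0, 0, -0.004],
    [0, 0, 0]
  ],
  "delta_rot": [
    [0, 0, 0],
    [0, 0, 0],
    [0, 0, 0]
  ]
}}

```text
time: 3.8
tool_pos: [0.5687, -0.0258, 0.0575]
orientation: [-0.064, 0.704, 0.064, 0.705]
force: [1.3, -0.2, 2.2]
grip_width: 0.0001
```

Contact at about 57.5 mm, as expected. Continuing down.

{"op": "arm_command", "data": {
  "gripper": [0, 0, 0],
  "offset": [
    [0, 0, -0.003],
    [0, 0, -0.003],
    [0, 0, 0]
  ],
  "delta_rot": [
    [0, 0, 0],
    [0, 0, 0],
    [0, 0, 0]
  ]
}}

```text
time: 4.1
tool_pos: [0.5687, -0.0266, 0.0513]
orientation: [-0.064, 0.704, 0.063, 0.705]
force: [1.7, -3.5, 5.6]
grip_width: 0.0004
```

{"op": "arm_command", "data": {
  "gripper": [0, 0, 0],
  "offset": [
    [0, 0, -0.003],
    [0, 0, -0.002],
    [0, 0, 0]
  ],
  "delta_rot": [
    [0, 0, 0],
    [0, 0, 0],
    [0, 0, 0]
  ]
}}

```text
time: 4.4
tool_pos: [0.5691, -0.0285, 0.0467]
orientation: [-0.064, 0.703, 0.062, 0.705]
force: [1.6, -9.0, 10.1]
grip_width: -0.0
```

{"op": "arm_command", "data": {
  "gripper": [0, 0, 0, 0],
  "offset": [
    [0.0007, -0.004, -0.001],
    [0.0007, -0.004, -0.0005],
    [0.0007, -0.004, 0],
    [0, 0, 0]
  ],
  "delta_rot": [
    [0, 0, 0],
    [0, 0, 0],
    [0, 0, 0],
    [0, 0, 0]
  ]
}}

```text
time: 4.8
tool_pos: [0.5707, -0.0374, 0.0455]
orientation: [-0.064, 0.704, 0.064, 0.705]
force: [-0.5, -0.6, 12.9]
grip_width: -0.0
```

{"op": "arm_command", "data": {
  "gripper": [0, 0, 0, 0, 0],
  "offset": [
    [0.0009, -0.005, 0],
    [0.0009, -0.005, 0],
    [0.0009, -0.005, 0],
    [0.0009, -0.005, 0],
    [0, 0, 0]
  ],
  "delta_rot": [
    [0, 0, 0],
    [0, 0, 0],
    [0, 0, 0],
    [0, 0, 0],
    [0, 0, 0]
  ]
}}

```text
time: 5.3
tool_pos: [0.5743, -0.0576, 0.0455]
orientation: [-0.064, 0.704, 0.064, 0.705]
force: [-0.1, -0.4, 13.4]
grip_width: -0.0001
```

```bash
python3 - <<'E'
from h import *
p,d=get_image("side")
cv2.imwrite(f"pics/side2z.png",cv2.resize(p[190:310,210:360],None,fx=5,fy=5,interpolation=cv2.INTER_CUBIC))
s=sense();print(s["tool_pos"],s["force"],s["time"])
E
```

```text
[ 0.57433072 -0.05766764  0.04552175] [-0.17244526  0.24993102 13.48335018] 5.35
```

View pics/side2z.png

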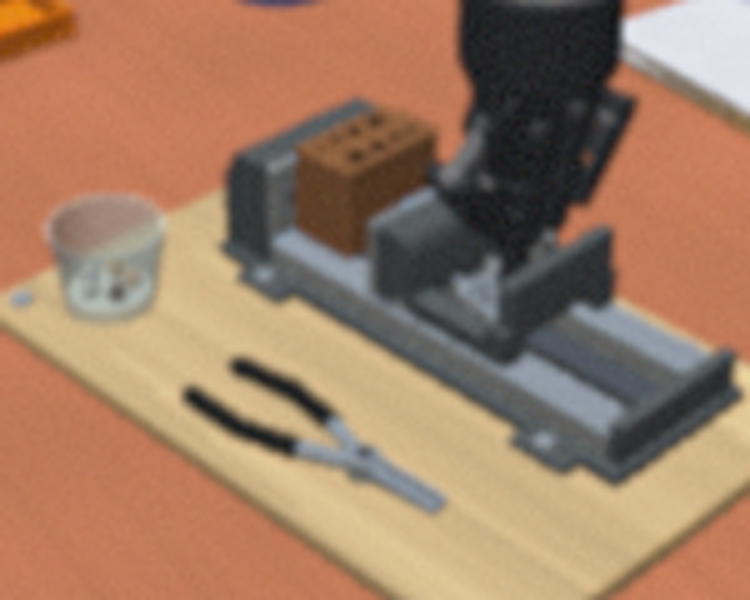

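The jaw has opened about 23 mm (the rest's near edge moved to about (505,290)), and the block stays put against the fixed jaw. Continuing.

{"op": "arm_command", "data": {
  "gripper": [0, 0, 0, 0, 0, 0, 0, 0],
  "offset": [
    [0.0009, -0.005, 0],
    [0.0009, -0.005, 0],
    [0.0009, -0.005, 0],
    [0.0009, -0.005, 0],
    [0.0009, -0.005, 0],
    [0.0009, -0.005, 0],
    [0.0009, -0.005, 0],
    [0.0009, -0.005, 0]
  ],
  "delta_rot": [
    [0, 0, 0],
    [0, 0, 0],
    [0, 0, 0],
    [0, 0, 0],
    [0, 0, 0],
    [0, 0, 0],
    [0, 0, 0],
    [0, 0, 0]
  ]
}}

```text
time: 6.15
tool_pos: [0.5814, -0.0966, 0.0455]
orientation: [-0.064, 0.704, 0.065, 0.704]
force: [-0.5, 3.7, 12.4]
grip_width: 0.0001
```

{"op": "arm_command", "data": {
  "gripper": [0, 0, 0, 0],
  "offset": [
    [0.0009, -0.005, 0],
    [0.0009, -0.005, 0],
    [0.0009, -0.005, 0],
    [0.0009, -0.005, 0]
  ],
  "delta_rot": [
    [0, 0, 0],
    [0, 0, 0],
    [0, 0, 0],
    [0, 0, 0]
  ]
}}

```text
time: 6.55
tool_pos: [0.585, -0.1165, 0.0455]
orientation: [-0.064, 0.704, 0.065, 0.704]
force: [0.5, 2.1, 13.2]
grip_width: -0.0001
```

{"op": "arm_command", "data": {
  "gripper": [0, 0, 0],
  "offset": [
    [0.0006, -0.0035, 0],
    [0.0006, -0.0035, 0],
    [0, 0, 0]
  ],
  "delta_rot": [
    [0, 0, 0],
    [0, 0, 0],
    [0, 0, 0]
  ]
}}

```text
time: 6.85
tool_pos: [0.5856, -0.1213, 0.0452]
orientation: [-0.063, 0.704, 0.066, 0.704]
force: [-1.7, 10.0, 13.2]
grip_width: 0.0003
```

{"op": "arm_command", "data": {
  "gripper": [0, 0, 0],
  "offset": [
    [0.0004, -0.0025, 0],
    [0.0004, -0.0025, 0],
    [0, 0, 0]
  ],
  "delta_rot": [
    [0, 0, 0],
    [0, 0, 0],
    [0, 0, 0]
  ]
}}

```text
time: 7.15
tool_pos: [0.5855, -0.1213, 0.0452]
orientation: [-0.063, 0.705, 0.07, 0.703]
force: [-5.1, 22.8, 20.1]
grip_width: -0.0001
```

{"op": "arm_command", "data": {
  "gripper": [0, 0],
  "offset": [
    [-0.0005, 0.003, 0],
    [0, 0, 0]
  ],
  "delta_rot": [
    [0, 0, 0],
    [0, 0, 0]
  ]
}}

```text
time: 7.35
tool_pos: [0.5856, -0.1213, 0.0452]
orientation: [-0.063, 0.705, 0.067, 0.704]
force: [-3.3, 14.6, 14.7]
grip_width: -0.0
```

```bash
python3 - <<'E'
from h import *
p,d=get_image("side")
cv2.imwrite(f"pics/side3z.png",cv2.resize(p[190:310,210:360],None,fx=5,fy=5,interpolation=cv2.INTER_CUBIC))
s=sense();print(s["tool_pos"],s["force"],s["time"])
E
```

```text
[ 0.58560827 -0.12136318  0.04519219] [-2.8724579  14.28669867 15.76134061] 7.4
```

View pics/side3z.png

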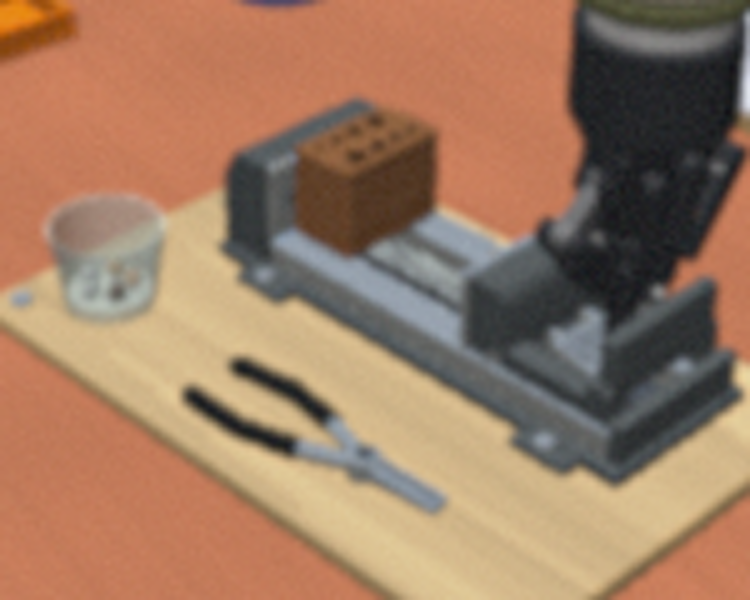

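The jaw now sits against the end stop (rear base at about (610,400), touching the stop), and the block hasn't moved. I'll lift straight up.

{"op": "arm_command", "data": {
  "gripper": [0, 0, 0, 0, 0, 0, 0, 0],
  "offset": [
    [0, 0, 0.004],
    [0, 0, 0.004],
    [0, 0, 0.006],
    [-0.0005, 0.003, 0.008],
    [0, 0, 0.015],
    [0, 0, 0.03],
    [0, 0, 0.04],
    [0, 0, 0.04]
  ],
  "delta_rot": [
    [0, 0, 0],
    [0, 0, 0],
    [0, 0, 0],
    [0, 0, 0],
    [0, 0, 0],
    [0, 0, 0],
    [0, 0, 0],
    [0, 0, 0]
  ]
}}

```text
time: 8.2
tool_pos: [0.5851, -0.1243, 0.1937]
orientation: [-0.064, 0.704, 0.063, 0.704]
force: [0.9, -0.5, -0.2]
grip_width: 0.0003
```

{"op": "arm_command", "data": {
  "gripper": [0, 0, 0, 0, 0, 0, 0, 0],
  "offset": [
    [-0.016, 0.03, 0.02],
    [-0.016, 0.04, 0],
    [-0.016, 0.04, 0],
    [-0.016, 0.04, 0],
    [-0.016, 0.04, 0],
    [-0.016, 0.04, 0],
    [-0.01, 0.03, 0],
    [0, 0, 0]
  ],
  "delta_rot": [
    [0, 0, 2.7],
    [0, 0, 2.7],
    [0, 0, 2.7],
    [0, 0, 2.7],
    [0, 0, 2.7],
    [0, 0, 2.7],
    [0, 0, 2.7],
    [0, 0, 0]
  ]
}}

```text
time: 9.0
tool_pos: [0.4783, 0.1403, 0.2125]
orientation: [-0.181, 0.683, 0.182, 0.684]
force: [0.8, -0.3, -0.1]
grip_width: -0.0001
```

```bash
python3 - <<'E'
from h import *
for n in("side","top"):
    p,d=get_image(n);cv2.imwrite(f"pics/{n}4.png",p)
    c=p[190:310,210:360] if n=="side" else p[165:275,235:385]
    cv2.imwrite(f"pics/{n}4z.png",cv2.resize(c,None,fx=5,fy=5,interpolation=cv2.INTER_CUBIC))
s=sense();print(s["tool_pos"],s["force"],s["time"])
E
```

```text
[0.47966413 0.13638917 0.21245378] [ 0.17296294 -0.43830743  0.25946462] 9.1
```

View pics/side4z.png

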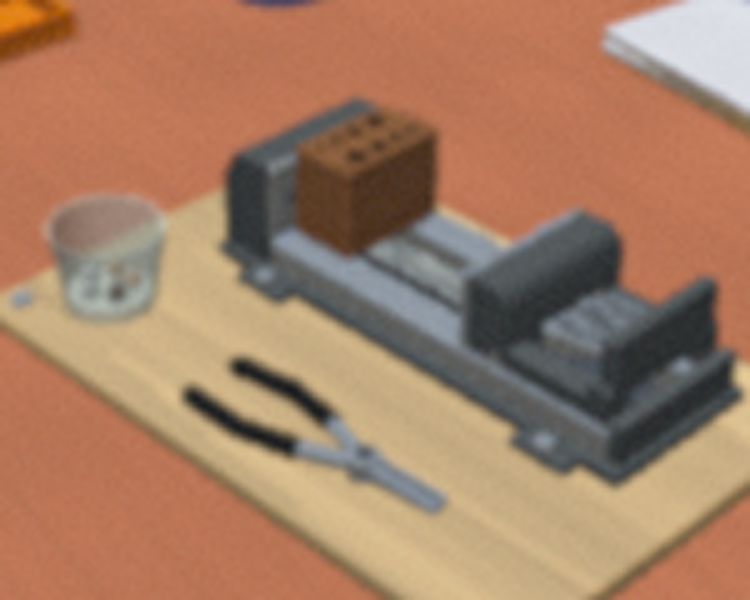

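View pics/top4z.png

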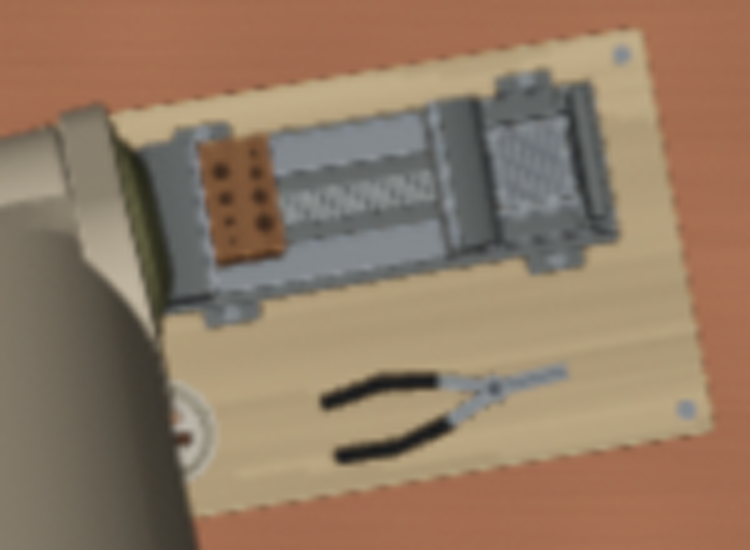

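The jaw head's rear edge moved from about (323,125) to (482,98) in the top zoom, which is about 91 mm with the perspective at its height. That matches fully open. The pad is up again, and the block, pliers and dish haven't moved.

```bash
python3 - <<'E'
from h import *
z=lambda a:(np.array(a)+.5)/5-.5+[235,165]
a=ray("top",z([(323,125),(482,98)]),.078);print("travel",np.linalg.norm(a[0]-a[1]))
print(hand_in())
E
```

```text
travel 0.08985920746797878
the job is handed in; nothing more can be done
None
```

The vise is open and the job is handed in. With the gripper shut, I pressed the release pad down and held it there. I pushed the jaw along by the thumb rest until it stopped firmly against the end stop, then lifted straight up and moved the arm away.

- **Jaw:** in the last top view it had moved 89.9 mm of the 90 mm travel, and the side view shows it resting on the end stop.
- **Lever and block:** the lever's pad is up again. The gauge block stands where it was against the fixed jaw.
- **Other objects:** the pliers look unmoved in both views and the dish in the side view, though the arm partly hid the dish in the top view. I didn't check the tray, jar, mug and spool in the last pictures, but the arm passed well above them.
- **Forces and time:** the highest force readings were about 23 N sideways and 20 N upward. The last check, with the arm clear, read about zero. The whole job took about 9.1 s.

No checks failed. The one mismatch was that the board measured about 356 x 237 mm in the top view against the stated 360 x 240 mm, which was too small to matter.

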